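# Free a nested dish cover and cover the dessert

### The arm

A 6-joint arm with a two-finger parallel gripper is mounted at the origin on a cart in front of the work surface, level with it; the furniture and walls round the work are solid. World frame = base frame: x ahead of the robot, y to its left, z up, the work surface at z = 0. Lengths are in m, angles in degrees, forces in N, time in s.
With the tool pointing down it reaches from about 0.25 to 0.725 m from the base axis. Payload 9.7 kg.
Tool frame: the origin (TCP) lies at the centre of the arm's flange, where the gripper is bolted on; the fingertips stand 173 mm ahead of it and the grasp point (between the pads) lies bot.grip_depth ahead of it (bot.grip_depth is the distance from the TCP to the grasp point, in m); z points along the fingers, y is the direction in which the jaws open and shut (so a half turn about z gives the same grasp; the last joint's range is limited). The gripper opens to 85 mm and grips with 20 to 120 N. Pads are 22 mm wide; open, the fingers measure 114 mm over their backs; the gripper's body (76 mm by 85 mm) begins 54 mm behind the grasp point. The pads swing forward as they close: fully open they stand 13 mm farther back than shut.
Start: joints at [-71.792, 4.979, 10.078, 95.1, 0, 90], TCP at [0.172, -0.522, 0.405] pointing down, gripper open.
Joint ranges: [-179.16, 179.16], [-48.56, 103.87], [-65.8, 70.77], [-126.05, 130.52], [-82.76, 87.17], [-180, 180]. Speed limits (degrees/s): [127.2, 127.2, 147.25, 180, 180, 180].

### API

Orientations are given as [roll, pitch, yaw] about the fixed x, y, z axes, in that order (R = Rz(yaw) Ry(pitch) Rx(roll)).
In Python, from workcell import status, viewer, bot gives the robot as it stands. The module is installed in compiled form; this text tells all that it offers.
- The arm moves only by the tool move_arm, never from a script. Its argument "commands" is a list of rows, each an object with "claw": the gripper's target within -1 to 1 (fully open at 1, half-way at 0, shut at -1); "travel": the shift along the tool's x, y, z in cm, a list of three; "turn": the turn about the tool's z in degrees. A call has 1 to 5 rows; each row shifts and turns the commanded pose from where the row before left it, along the tool's axes as they then stand; what a row does not reach is not made up. A row lasts 1/12 s, in which the tool goes at most 41.7 mm and 7.16 degrees, less where a joint would pass 70% of its speed; a pose out of reach is approached as far as the arm can. A call is refused whole if a number of a shift passes 4.17 or a number of a turn 7.16, either way. A call with a gripper value outside its range is refused whole. The fingers move at their own pace and stop on an object; "squeeze" is the grip in N (left out, the last holds). Time passes only in rows, so rows that do not move let the fingers close. It gives the time, the measured TCP pose, the force and the opening at its end, in the units of the state.
- status.get_obs(): the state, without advancing time (a new reading comes with each control period).
- viewer.camera(name): name is "side" or "top"; returns the picture (480x640x3 uint8, blue, green, red); there is no depth.
- viewer.camera_params(name): a dict with "camera_matrix" (3x3 intrinsics, pixels), "xyz" and "rotation" of the camera in the world. Camera axes: x right, y up, looking along -z (the intrinsics and any distortion apply to the point x, -y, -z); pixel columns grow to the right and rows downward; lengths in m; the calibration is good to about 2 mm. A picture is of the moment at which its call begins. camera_params takes no time and is no camera call.
- bot.job_done(): hands the job in, once; it reports no verdict.
The state is a dict: "time": time; "q": joint angles; "qd": joint speeds; "joint_efforts": joint torques, N m; "ee_pos": TCP position; "tcp_rot": TCP orientation; "wrist_force": force on the tool from outside, world axes, zero at the start; "torque": the same for the moment, N m; "opening": finger opening in m.
Only numpy, scipy, OpenCV 4.12 (cv2) and the standard library are available. Lean on these libraries where they do the work, as an engineer would, in place of code of your own. Each camera call takes 0.05 s, during which the arm holds its last target.

### The job

Lift the top steel cover straight up off the nested stack, where it sits tight, keeping it level. Then put it over the dessert cup that stands on the round wooden board, so that its brim lies flat on the board all round; set it down, do not drop it, and do not knock over the dessert or disturb the other things.

Things in the scene. Friction and masses are not known exactly. Their poses are not given: they have to be found in the camera images.
- cover: the loose top one (about 180 g) of three alike steel dish covers nested mouth down on a wooden stand. Hollow cone, 108 mm across its 4 mm high brim, 72 mm high to its flat crown, 72 mm across; mouth 95 mm wide inside, 78 mm inside at 44 mm up; a bar handle stands 34 mm above the crown. Origin: centre of the mouth, level with the brim's underside, 88 mm above the worktop at first; z up, x along the handle
- cover_handle (a point): middle of the handle's bar, 101 mm above the cover's origin on its axis, 29 mm above the crown; the bar is 60 mm long (cover's x), 12 mm wide (cover's y), 10 mm high, free underneath between two 8 mm posts at its ends
- cover_stand: fixed round wooden stand, 144 mm across, 14 mm thick, the two lower covers clipped fast to it. Origin: centre of the underside, on the worktop; z up. Sprung nibs on the middle cover hold dimples inside the top one: it takes 8 to 20 N upward to free it, is loose after 10 mm of lift, and the handle below (its top 157 mm above the worktop) leaves its mouth after 70 mm
- board: fixed round wooden serving board, 170 mm across, 12 mm thick, flat on the worktop. Origin: centre of its underside
- dessert: the dessert cup to be covered, a cream paper cup of custard, 59 mm across its rim, 45 mm high, loose, standing within 25 mm of the middle of the board. Origin: centre of its underside, z up
- dessert_b: another dessert cup on the worktop, 59 mm across, 44 mm high; not to be disturbed. Origin: centre of underside
- dessert_c: another dessert cup on the worktop, 59 mm across, 42 mm high; not to be disturbed. Origin: centre of underside
- flour_shaker: steel flour shaker, 69 mm across, 106 mm high; not to be disturbed. Origin: centre of underside
Things that resemble listed ones, but are neither listed nor needed, are in the scene too. What is shaped like the cover but red is not meant.

How it is judged (in metres and radians):
On the way:
1. the cover has been lifted at least 35 mm, straight up (within 20 mm of the stand's axis, tilted under 0.25 rad) (z of cover in the frame of cover_stand above 0.123 m and horizontal distance between cover and cover_stand below 0.02 m and angle between cover's own z axis and vertical below 0.25 rad), for 0.05 s.
At the end, for the whole second after the job is handed in: the cover stands over the dessert cup, axes within 16 mm, its brim flat on the board (within 4 mm of the board's top, tilt under 0.05 rad), cover and dessert within 45 mm of the board's middle, the dessert upright (under 0.1 rad), all at rest (horizontal distance between cover and dessert below 0.016 m and z of cover in the frame of board between 0.008 and 0.016 m and angle between cover's own z axis and vertical below 0.05 rad and horizontal distance between each of cover, dessert and board below 0.045 m and angle between dessert's own z axis and vertical below 0.1 rad and linear speed of cover below 0.02 m/s and angular speed of cover below 0.1 rad/s); the robot touches nothing.
It fails at once if the cover is tilted by more than 0.4 rad (angle between cover's own z axis and vertical above 0.4 rad).
It fails at once if the cover is dropped (moves faster than 0.45 m/s while no finger touches it) (linear speed of cover above 0.45 m/s and contact force between the fingers and cover below 0.05 N).
It fails at once if the dessert on the board is tipped by more than 0.4 rad (angle between dessert's own z axis and vertical above 0.4 rad).
It fails at once if one of the other things is moved by more than 30 mm (distance of any of dessert_b, dessert_c, flour_shaker from where it was at the start of the episode above 0.03 m).
It also fails if it takes over 45 s, if anything falls off the work surface, if the arm or the gripper's body presses on something with over 40 N, if the wrist force passes 120 N, or if a joint passes its speed limit or range.

## Working session

There is one attempt and no reset: what is moved stays moved. The work goes in short steps, Python scripts to look and compute and a tool call to move; the robot and the scene stay as the last step left them, time stands still between calls to the robot, and variables do not carry over. Pictures are saved under pics/ and viewed, and the job is handed in when it is done.

Besides the shell and the picture viewer there is one more tool, called after "Call:" as a command line: name --argument value ..., lists and objects as JSON in quotes. move_arm: Moves the arm, as the interface text tells. Its arguments: {"type":"object","properties":{"commands":{"type":"array"},"squeeze":{"type":"number"}},"required":["commands"]}

```bash
mkdir -p pics
python3 - <<'E'
from workcell import status, viewer, bot
import cv2
print(status.get_obs()); print(bot.grip_depth)
for n in ("side","top"):
    cv2.imwrite(f"pics/{n}0.png",viewer.camera(n)); print(n,viewer.camera_params(n))
E
```

```text
{'time': 0.0, 'q': array([-7.17928331e+01,  5.00958663e+00,  1.00330293e+01,  9.51002180e+01,
       -1.09168872e-03,  9.00023943e+01]), 'qd': array([-0.04117255, -0.00459326,  0.09648045,  0.01591699,  0.03364059,
        0.04315238]), 'joint_efforts': array([-4.26593382e-03, -5.20399153e+01,  4.64793098e+01,  1.63938623e-02,
       -1.89421162e-04,  4.77150820e-06]), 'ee_pos': array([ 0.17184363, -0.52245191,  0.40398468]), 'tcp_rot': array([-1.79923225e+02,  1.09489599e-03,  1.82047741e+01]), 'wrist_force': array([-0.26792144,  0.3006584 ,  1.11077357]), 'torque': array([-0.05862639,  0.01366736, -0.00821788]), 'opening': 0.08566012105195406}
0.1547
side {'camera_matrix': array([[606.52871491,   0.        , 328.24938535],
       [  0.        , 606.52871491, 246.19542175],
       [  0.        ,   0.        ,   1.        ]]), 'xyz': array([0.30533823, 0.83605383, 0.98673256]), 'rotation': array([  47.18879625,   -0.19684324, -159.34600148])}
top {'camera_matrix': array([[522.32506163,   0.        , 317.41785912],
       [  0.        , 522.32506163, 235.82903433],
       [  0.        ,   0.        ,   1.        ]]), 'xyz': array([ 0.50058456, -0.0243679 ,  1.27353457]), 'rotation': array([  5.48235477,   0.28155785, -89.80265866])}
```

View pics/top0.png

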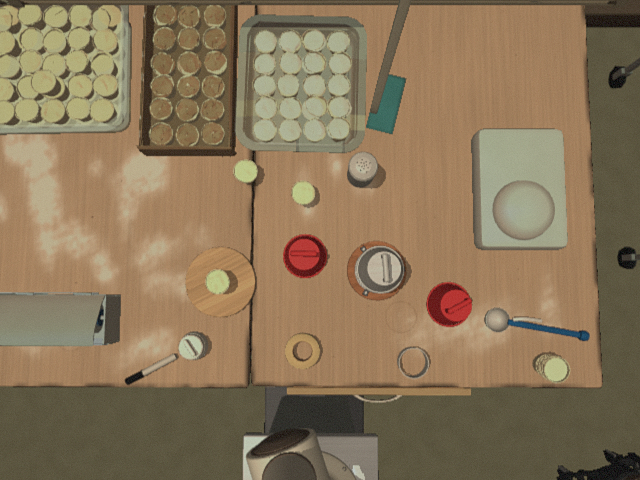

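View pics/side0.png

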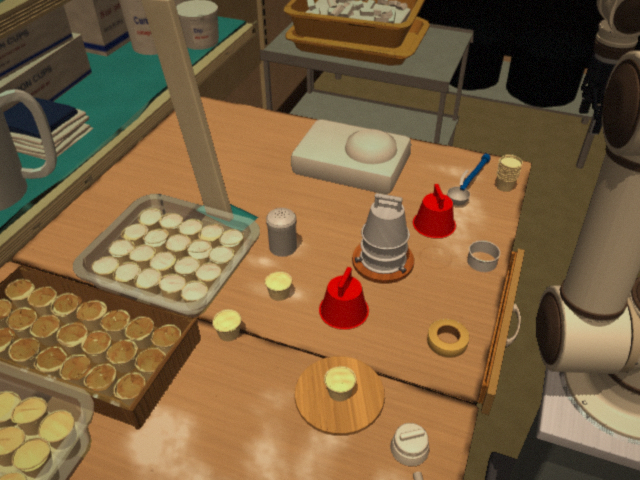

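The top view shows the stack at about (383,268), the board at (221,282) with the dessert at (217,281), and red decoys at (305,256) and (450,304). Next I'll measure these by mask and zoom in on the handle.

```bash
cat > h.py <<'E'
import numpy as np, cv2
from scipy.spatial.transform import Rotation as R
from workcell import status, viewer, bot
F=np.diag([1,-1,-1.])
def cam(n):
    p=viewer.camera_params(n); return p['camera_matrix'],np.array(p['xyz']),R.from_euler('xyz',p['rotation'],degrees=True).as_matrix()
def ray(n,uv):
    K,t,M=cam(n); d=M@F@np.linalg.inv(K)@np.array([*uv,1.]); return t,d
def onz(n,uv,z):
    t,d=ray(n,uv); return t+d*(z-t[2])/d[2]
def proj(n,P):
    K,t,M=cam(n); c=K@F@M.T@(np.array(P)-t); return c[:2]/c[2]
def tri(u1,u2):
    t1,d1=ray('top',u1); t2,d2=ray('side',u2)
    A=np.stack([d1,-d2],1); s=np.linalg.lstsq(A,t2-t1,rcond=None)[0]
    a,b=t1+s[0]*d1,t2+s[1]*d2; return (a+b)/2,np.linalg.norm(a-b)
E
python3 - <<'E'
from h import *
t=cv2.imread('pics/top0.png'); s=cv2.imread('pics/side0.png')
a=cv2.resize(t[230:310,340:430],None,fx=6,fy=6,interpolation=2)
b=cv2.resize(s[185:285,345:420],None,fx=5,fy=5,interpolation=2)
c=cv2.resize(t[240:320,180:262],None,fx=6,fy=6,interpolation=2)
cv2.imwrite('pics/za.png',a);cv2.imwrite('pics/zb.png',b);cv2.imwrite('pics/zc.png',c)
cv2.imwrite('pics/zd.png',cv2.resize(s[350:440,290:390],None,fx=6,fy=6,interpolation=2))
for n,uv,z in [('top',(221,282),.012),('top',(217,281),.057),('side',(340,394),.012),('side',(340,379),.057),('top',(385,267),.16),('side',(388,202),.194)]:print(n,uv,onz(n,uv,z))
E
```

```text
top (221, 282) [0.50925806 0.21405143 0.012     ]
top (217, 281) [0.51123061 0.21489502 0.057     ]
side (340, 394) [0.509142   0.22351827 0.012     ]
side (340, 379) [0.5105558 0.2218009 0.057    ]
top (385, 267) [ 0.54122793 -0.16258361  0.16      ]
side (388, 202) [ 0.53592966 -0.13719526  0.194     ]
```

View pics/za.png

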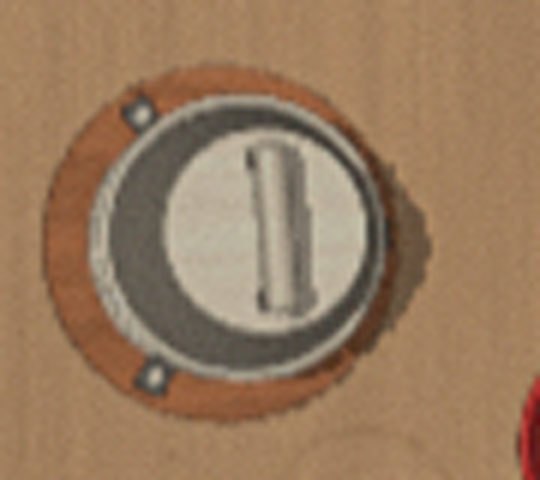

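View pics/zb.png

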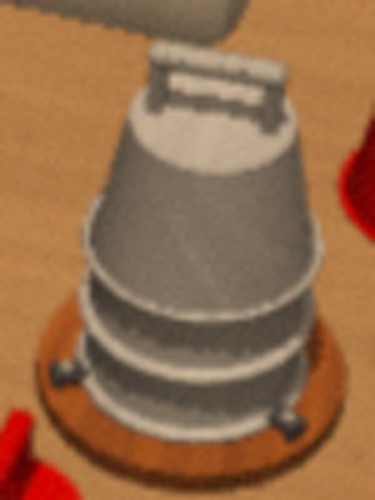

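View pics/zc.png

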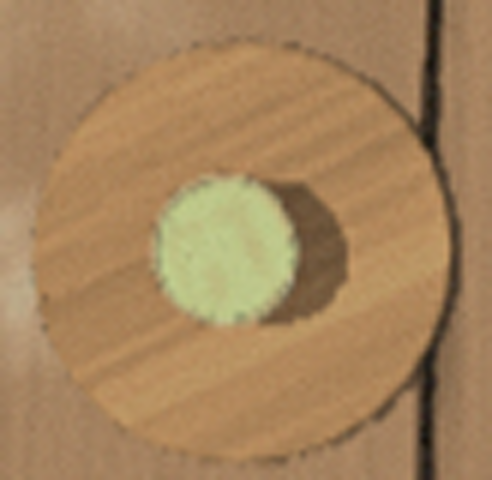

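View pics/zd.png

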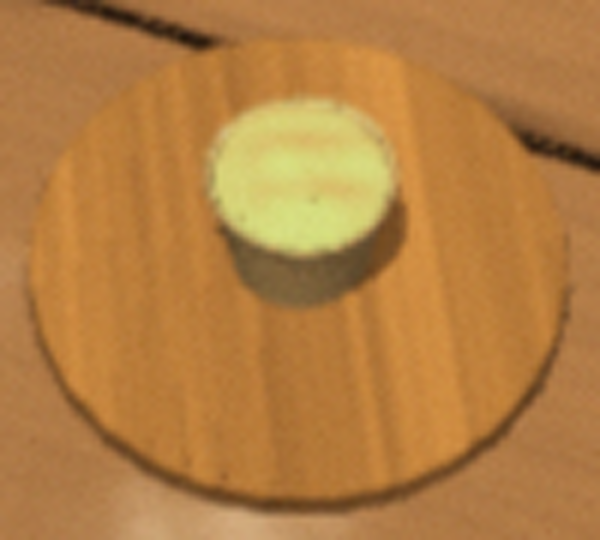

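The zooms show the crown circle at about (384,268) in the top view and the bar running nearly along image rows, so its axis is close to world x. I'll fit circles on known-height planes in both views.

```bash
cat > fit.py <<'E'
from h import *
from scipy.optimize import least_squares
t=cv2.imread('pics/top0.png'); s=cv2.imread('pics/side0.png')
def circ(n,pts,z,r=None):
    P=np.array([onz(n,p,z)[:2] for p in pts])
    q=least_squares(lambda v:np.hypot(*(P-v[:2]).T)-v[2],[*P.mean(0),.05],loss='soft_l1',f_scale=.001)
    return q.x.round(4),np.abs(q.fun).mean().round(4)
def blob(m,seed):
    n,l=cv2.connectedComponents(m.astype(np.uint8)); k=(l==l[seed[1],seed[0]]).astype(np.uint8)
    c=max(cv2.findContours(k,0,1)[0],key=len); return cv2.convexHull(c)[:,0].astype(float)
ht=cv2.cvtColor(t,40); hs=cv2.cvtColor(s,40)
def g(h,lo,hi): return cv2.inRange(h,lo,hi)>0
print('hsv custard',ht[281,217],hs[379,340],'board',ht[300,221],hs[410,340],'table',ht[320,150],hs[440,280],'crown',ht[270,373],'stand',ht[270,350],hs[270,365])
yt=blob(g(ht,(24,60,120),(45,255,255)),(217,281)); ys=blob(g(hs,(23,60,120),(45,255,255)),(340,379))
print('dessert',circ('top',yt,.057),circ('side',ys,.057))
# manual edges of board (zoom -> px)
def un(p,f,o): return (np.array(p)+.5)/f-.5+o
bt=un([(35,250),(243,40),(455,250),(245,460),(95,100),(95,392),(390,97),(392,400)],6,(180,240))
bs=un([(28,240),(565,240),(300,38),(70,130),(510,120),(300,498),(130,430),(480,430)],6,(290,350))
print('board',circ('top',bt,.012),circ('side',bs,.012))
ct=un([(163,230),(265,128),(366,231),(268,332),(194,158),(195,302),(337,158),(338,302)],6,(340,230))
print('crown top',circ('top',ct,.16))
st=un([(42,240),(215,65),(95,115),(62,330),(215,421),(130,390),(300,80),(310,400)],6,(340,230))
print('stand',circ('top',st,.014))
ss=un([(37,365),(345,390),(60,425),(110,462),(190,480),(260,473),(320,440)],5,(345,185))
print('stand side',circ('side',ss,.012))
br=un([(88,250),(110,284),(150,307),(200,317),(250,310),(290,290),(320,250)],5,(345,185))
print('brim side',circ('side',br,.090))
cs=un([(132,120),(150,150),(180,168),(210,174),(250,168),(280,150),(298,120)],5,(345,185))
print('crown side',circ('side',cs,.16))
bt0=[un(p,6,(340,230)) for p in [(284,142),(297,312)]]; bs0=[un(p,5,(345,185)) for p in [(157,50),(285,70)]]
for n,b in(('top',bt0),('side',bs0)):
    P=[onz(n,p,.194)[:2] for p in b]; d=P[1]-P[0]; print('bar',n,P,(P[0]+P[1])/2,np.linalg.norm(d),np.degrees(np.arctan2(d[1],d[0]))%180)
E
python3 fit.py
```

```text
hsv custard [ 35  77 193] [ 28 115 218] board [ 17 118 186] [ 16 179 179] table [ 14 113 160] [ 15 136 185] crown [ 24  41 187] stand [ 12 147 153] [ 11 209 151]
dessert (array([0.5102, 0.2144, 0.0274]), np.float64(0.0003)) (array([0.511 , 0.222 , 0.0268]), np.float64(0.0004))
board (array([0.5118, 0.2155, 0.0842]), np.float64(0.0007)) (array([0.513 , 0.218 , 0.0842]), np.float64(0.0013))
crown top (array([ 0.5394, -0.16  ,  0.036 ]), np.float64(0.0002))
stand (array([ 0.5398, -0.1603,  0.0718]), np.float64(0.0007))
stand side (array([ 0.5406, -0.155 ,  0.0713]), np.float64(0.0003))
brim side (array([ 0.5426, -0.1596,  0.0522]), np.float64(0.0007))
crown side (array([ 0.5408, -0.1567,  0.0353]), np.float64(0.0008))
bar top [array([ 0.56840838, -0.16257832]), array([ 0.51004022, -0.16649302])] [ 0.5392243  -0.16453567] 0.058499290323409295 3.837034319834345
bar side [array([ 0.56683425, -0.15219649]), array([ 0.51245643, -0.15838067])] [ 0.53964534 -0.15528858] 0.05472834101213458 6.488152470983579
```

Cover axis ≈ (0.540, −0.159) with the bar at about 5° yaw. Dessert ≈ (0.511, 0.217), board ≈ (0.512, 0.217). The radii match the sizes given and the two views agree to within about 7 mm. Next I turn and move over.

Call:
move_arm --commands '[{"claw": 1,"travel": [0,0,0],"turn": 6.6},{"claw": 1,"travel": [0,0,0],"turn": 6.6},{"claw": 1,"travel": [2.85,-2.35,0],"turn": 0},{"claw": 1,"travel": [2.85,-2.35,0],"turn": 0},{"claw": 1,"travel": [2.85,-2.35,0],"turn": 0}]' --squeeze 90

```text
time: 0.52
ee_pos: [0.2513, -0.444, 0.4041]
tcp_rot: [-179.9, 0.0, 4.9]
wrist_force: [1.4, -0.4, 0.6]
opening: 0.0854
```

Call:
move_arm --commands '[{"claw": 1,"travel": [2.85,-2.35,0],"turn": 0},{"claw": 1,"travel": [2.85,-2.35,0],"turn": 0},{"claw": 1,"travel": [2.85,-2.35,0],"turn": 0},{"claw": 1,"travel": [2.85,-2.35,0],"turn": 0},{"claw": 1,"travel": [2.85,-2.35,0],"turn": 0}]'

```text
time: 0.93
ee_pos: [0.3835, -0.3137, 0.4045]
tcp_rot: [-180.0, 0.0, 5.0]
wrist_force: [0.4, -0.7, -0.5]
opening: 0.0853
```

Call:
move_arm --commands '[{"claw": 1,"travel": [2.85,-2.35,0],"turn": 0},{"claw": 1,"travel": [2.85,-2.35,0],"turn": 0},{"claw": 1,"travel": [2.85,-2.35,0],"turn": 0},{"claw": 1,"travel": [0,0,0],"turn": 0},{"claw": 1,"travel": [0,0,0],"turn": 0}]'

```text
time: 1.35
ee_pos: [0.4627, -0.2362, 0.404]
tcp_rot: [-180.0, 0.1, 5.2]
wrist_force: [-0.3, -0.2, -0.0]
opening: 0.085
```

Call:
move_arm --commands '[{"claw": 1,"travel": [2.78,-2.33,0],"turn": 0},{"claw": 1,"travel": [2.78,-2.33,0],"turn": 0},{"claw": 1,"travel": [2.78,-2.33,0],"turn": 0},{"claw": 1,"travel": [0,0,0],"turn": 0},{"claw": 1,"travel": [0,0,0],"turn": 0}]'

```text
time: 1.77
ee_pos: [0.5389, -0.1605, 0.404]
tcp_rot: [-180.0, 0.1, 5.1]
wrist_force: [-0.5, -0.5, 1.0]
opening: 0.0856
```

Run:
```python
from h import *
o=status.get_obs(); print(o['ee_pos'],o['tcp_rot'])
s=viewer.camera('side');t=viewer.camera('top')
p=proj('side',[.54,-.159,.194]).astype(int)
cv2.imwrite('pics/s1.png',cv2.resize(s[p[1]-100:p[1]+100,p[0]-100:p[0]+100],None,fx=3,fy=3,interpolation=2)); print(p,proj('side',[o['ee_pos'][0],o['ee_pos'][1],.231]))
```

```text
[ 0.53894316 -0.16049889  0.40400207] [-1.79986722e+02  7.72726878e-02  5.08526602e+00]
[389 195] [391.06061422 181.14032594]
```

View pics/s1.png

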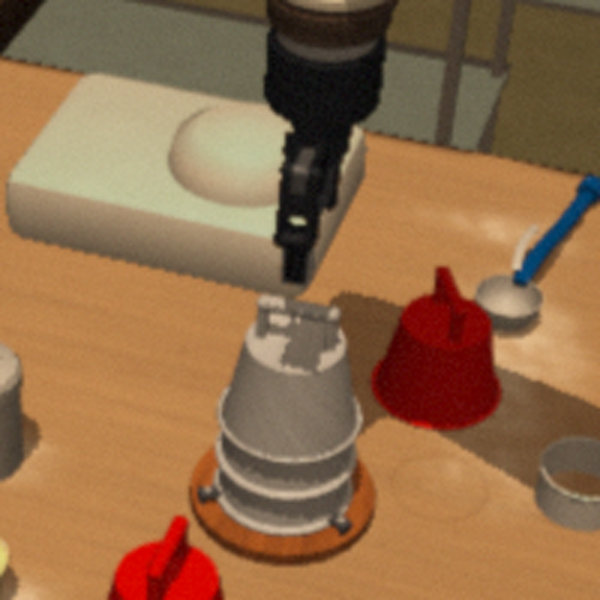

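The side view shows the open gripper above the handle at zoom pixel (300,320), with the near fingertip at (293,278), which matches the projection. I'll descend 59 mm with the fingers straddling the bar.

Call:
move_arm --commands '[{"claw": 1,"travel": [0,0,1.5],"turn": 0},{"claw": 1,"travel": [0,0,1.5],"turn": 0},{"claw": 1,"travel": [0,0,1.5],"turn": 0},{"claw": 1,"travel": [0,0,1.4],"turn": 0},{"claw": 1,"travel": [0,0,0],"turn": 0}]'

```text
time: 2.28
ee_pos: [0.5372, -0.162, 0.3432]
tcp_rot: [-179.9, 0.2, 4.9]
wrist_force: [-1.1, -0.8, -1.2]
opening: 0.0852
```

Call:
move_arm --commands '[{"claw": 0,"travel": [0,0,0],"turn": 0},{"claw": -0.4,"travel": [0,0,0],"turn": 0},{"claw": -0.4,"travel": [0,0,0],"turn": 0},{"claw": -0.4,"travel": [0,0,0],"turn": 0},{"claw": -0.4,"travel": [0,0,0],"turn": 0}]' --squeeze 25

```text
time: 2.7
ee_pos: [0.5386, -0.1608, 0.3464]
tcp_rot: [180.0, -0.1, 5.0]
wrist_force: [-0.3, 0.0, -0.7]
opening: 0.0264
```

Run:
```python
from h import *
o=status.get_obs(); print(o['ee_pos'],o['tcp_rot'],o['opening'],o['wrist_force'])
s=viewer.camera('side');p=[389,195]
cv2.imwrite('pics/s2.png',cv2.resize(s[p[1]-60:p[1]+60,p[0]-60:p[0]+60],None,fx=5,fy=5,interpolation=2))
```

```text
[ 0.53862083 -0.1607621   0.34642166] [ 1.79977187e+02 -5.60431683e-02  5.00470061e+00] 0.026436460477501658 [-0.26602532  0.04198827 -0.73659079]
```

View pics/s2.png

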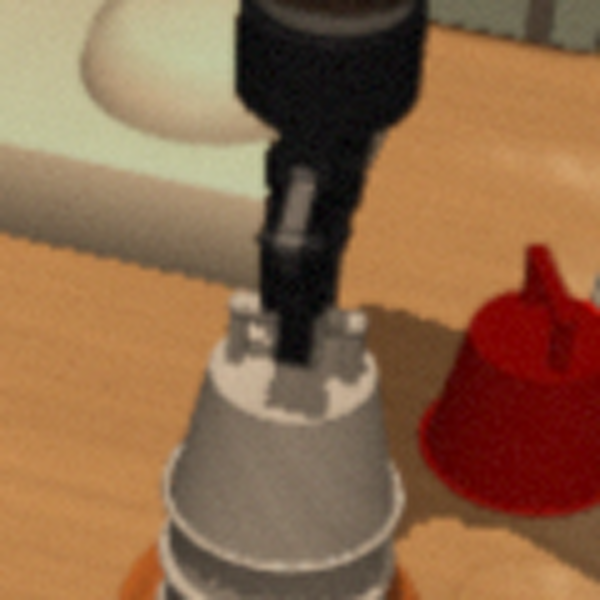

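The fingers straddle the bar, centred between the posts: near finger at zoom (297,330), posts at 245 and 350. I'll close gently and check the side force.

Call:
move_arm --commands '[{"claw": -1,"travel": [0,0,0],"turn": 0},{"claw": -1,"travel": [0,0,0],"turn": 0},{"claw": -1,"travel": [0,0,0],"turn": 0},{"claw": -1,"travel": [0,0,0],"turn": 0},{"claw": -1,"travel": [0,0,0],"turn": 0}]' --squeeze 25

```text
time: 3.17
ee_pos: [0.5386, -0.1604, 0.346]
tcp_rot: [-180.0, -0.0, 5.0]
wrist_force: [-0.9, 4.1, 5.3]
opening: 0.0114
```

Run:
```python
from h import *
o=status.get_obs(); print(o)
```

```text
{'time': 3.1667, 'q': array([-1.65902828e+01,  5.79094752e+00,  4.45262469e+00,  8.86443836e+01,
        3.46242534e-02,  1.58379206e+02]), 'qd': array([-0.00019267, -0.0352696 ,  0.06944659,  0.06050653,  0.00378039,
        0.02302812]), 'joint_efforts': array([-2.42076606e+00, -5.05207944e+01,  4.52158749e+01, -9.01845340e-01,
       -1.19029909e+00,  4.96353884e-02]), 'ee_pos': array([ 0.53859174, -0.16039134,  0.34602917]), 'tcp_rot': array([-1.79974184e+02, -2.88345779e-02,  5.03051015e+00]), 'wrist_force': array([-0.87075621,  4.12588237,  5.2908717 ]), 'torque': array([0.97446425, 0.2262573 , 0.02468207]), 'opening': 0.011420951368037693}
```

Gripped: opening is 11.4 mm against a 12 mm bar, with 4 N of side force from +y. I'll relieve it by about 1 mm, then tighten.

Call:
move_arm --commands '[{"claw": -1,"travel": [0,-0.1,0],"turn": 0},{"claw": -1,"travel": [0,0,0],"turn": 0},{"claw": -1,"travel": [0,0,0],"turn": 0},{"claw": -1,"travel": [0,0,0],"turn": 0}]' --squeeze 90

```text
time: 3.5
ee_pos: [0.5385, -0.1599, 0.3462]
tcp_rot: [179.9, -0.0, 5.0]
wrist_force: [-0.6, 0.1, 6.3]
opening: 0.0099
```

Side force is now nil. Lifting slowly.

Call:
move_arm --commands '[{"claw": -1,"travel": [0,0,-0.15],"turn": 0},{"claw": -1,"travel": [0,0,-0.15],"turn": 0},{"claw": -1,"travel": [0,0,-0.15],"turn": 0},{"claw": -1,"travel": [0,0,-0.15],"turn": 0},{"claw": -1,"travel": [0,0,-0.15],"turn": 0}]'

```text
time: 3.92
ee_pos: [0.5384, -0.1597, 0.3522]
tcp_rot: [-180.0, 0.1, 5.0]
wrist_force: [0.6, -0.7, -7.7]
opening: 0.01
```

Call:
move_arm --commands '[{"claw": -1,"travel": [0,0,-0.2],"turn": 0},{"claw": -1,"travel": [0,0,-0.2],"turn": 0},{"claw": -1,"travel": [0,0,-0.2],"turn": 0},{"claw": -1,"travel": [0,0,-0.2],"turn": 0},{"claw": -1,"travel": [0,0,-0.2],"turn": 0}]'

```text
time: 4.33
ee_pos: [0.5385, -0.1597, 0.3641]
tcp_rot: [180.0, -0.1, 5.0]
wrist_force: [-0.1, 0.5, -2.0]
opening: 0.0102
```

Run:
```python
from h import *
o=status.get_obs(); print(o['ee_pos'],o['tcp_rot'],o['opening'],o['wrist_force'],o['torque'])
s=viewer.camera('side');p=[389,195]
cv2.imwrite('pics/s3.png',cv2.resize(s[p[1]-60:p[1]+100,p[0]-80:p[0]+80],None,fx=4,fy=3.7,interpolation=2))
```

```text
[ 0.53848081 -0.15970323  0.36412922] [ 1.79968097e+02 -6.75288229e-02  5.00392514e+00] 0.010153723185515235 [-0.07327393  0.49901212 -1.9967513 ] [ 0.04828274 -0.01295329  0.07308358]
```

View pics/s3.png

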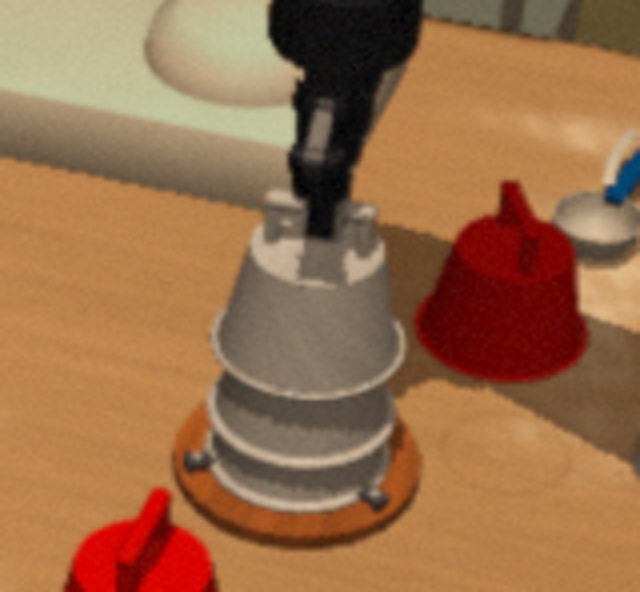

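The cover is free and level, 18 mm up, and the measured 2 N matches its weight. I'll raise it a further 80 mm so the brim is at 0.186 m, above the handle below and the red decoy.

Call:
move_arm --commands '[{"claw": -1,"travel": [0,0,-1],"turn": 0},{"claw": -1,"travel": [0,0,-1.5],"turn": 0},{"claw": -1,"travel": [0,0,-1.5],"turn": 0},{"claw": -1,"travel": [0,0,-1.5],"turn": 0},{"claw": -1,"travel": [0,0,-1.5],"turn": 0}]'

```text
time: 4.8
ee_pos: [0.5383, -0.1596, 0.4347]
tcp_rot: [180.0, -0.0, 5.0]
wrist_force: [-0.1, 0.1, -1.4]
opening: 0.0096
```

Call:
move_arm --commands '[{"claw": -1,"travel": [0,0,-1],"turn": 0},{"claw": -1,"travel": [0,0,0],"turn": 0},{"claw": -1,"travel": [0,0,0],"turn": 0}]'

```text
time: 5.05
ee_pos: [0.5385, -0.1597, 0.4438]
tcp_rot: [180.0, -0.1, 5.0]
wrist_force: [0.3, -0.4, -2.7]
opening: 0.01
```

Run:
```python
from h import *
o=status.get_obs(); print(o['ee_pos'],o['tcp_rot'],o['opening'],o['wrist_force'],o['torque'])
s=viewer.camera('side');p=[389,175]
cv2.imwrite('pics/s4.png',cv2.resize(s[p[1]-80:p[1]+100,p[0]-80:p[0]+80],None,fx=4,fy=3.3,interpolation=2))
```

```text
[ 0.53854998 -0.15967553  0.44384503] [ 1.79972389e+02 -6.70530899e-02  5.01232954e+00] 0.010023968555108072 [ 0.26893967 -0.3522804  -2.65614235] [-0.00269187  0.01077348  0.02623052]
```

View pics/s4.png

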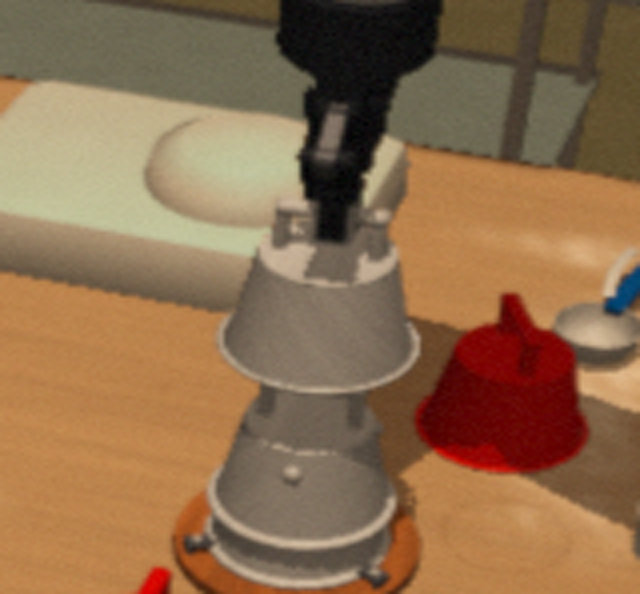

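The cover hangs level, clear of the handle below. I'll move it sideways to the dessert.

Call:
move_arm --commands '[{"claw": -1,"travel": [0,-1.2,0],"turn": 0},{"claw": -1,"travel": [0,-2.5,0],"turn": 0},{"claw": -1,"travel": [0,-3.2,0],"turn": 0},{"claw": -1,"travel": [0,-3.2,0],"turn": 0},{"claw": -1,"travel": [0,-3.2,0],"turn": 0}]'

```text
time: 5.52
ee_pos: [0.5263, -0.0255, 0.4423]
tcp_rot: [-180.0, 0.1, 5.0]
wrist_force: [-0.1, 0.2, -2.3]
opening: 0.0096
```

Call:
move_arm --commands '[{"claw": -1,"travel": [0.1,-3.2,0],"turn": 0},{"claw": -1,"travel": [0.1,-3.2,0],"turn": 0},{"claw": -1,"travel": [0.1,-3.2,0],"turn": 0},{"claw": -1,"travel": [0,-3.2,0],"turn": 0},{"claw": -1,"travel": [0,-3.2,0],"turn": 0}]'

```text
time: 5.93
ee_pos: [0.5202, 0.0846, 0.4434]
tcp_rot: [-178.1, 0.1, 8.9]
wrist_force: [-0.5, 0.0, -2.0]
opening: 0.0097
```

Call:
move_arm --commands '[{"claw": -1,"travel": [0,-3.2,0],"turn": 0},{"claw": -1,"travel": [0,-2.6,0],"turn": 0},{"claw": -1,"travel": [0,-1.6,0],"turn": 0},{"claw": -1,"travel": [0,-1.0,0],"turn": 0},{"claw": -1,"travel": [0,0,0],"turn": 0}]'

```text
time: 6.35
ee_pos: [0.5155, 0.1197, 0.4476]
tcp_rot: [-176.3, 0.0, 12.3]
wrist_force: [0.6, -0.2, -1.2]
opening: 0.01
```

Run:
```python
from h import *
import time
t=viewer.camera('top');s=viewer.camera('side')
o=status.get_obs(); print(o['ee_pos'],o['tcp_rot'],o['opening'],o['wrist_force'],o['torque'])
p=proj('side',[.51,.217,.13]).astype(int);print(p)
cv2.imwrite('pics/s5.png',cv2.resize(s[p[1]-120:p[1]+80,p[0]-100:p[0]+100],None,fx=3,fy=3,interpolation=2))
p=proj('top',[.51,.217,.13]).astype(int);print(p)
cv2.imwrite('pics/t5.png',cv2.resize(t[p[1]-80:p[1]+80,p[0]-100:p[0]+100],None,fx=3,fy=3,interpolation=2))
cv2.imwrite('pics/s5f.png',s)
```

```text
[0.51561604 0.11901782 0.44752234] [-1.76332977e+02  3.34028381e-02  1.22815662e+01] 0.009843597152132772 [-0.29389638 -1.05241155 -2.0306539 ] [-0.08216513 -0.07276887 -0.00154888]
[341 352]
[209 281]
```

View pics/s5.png

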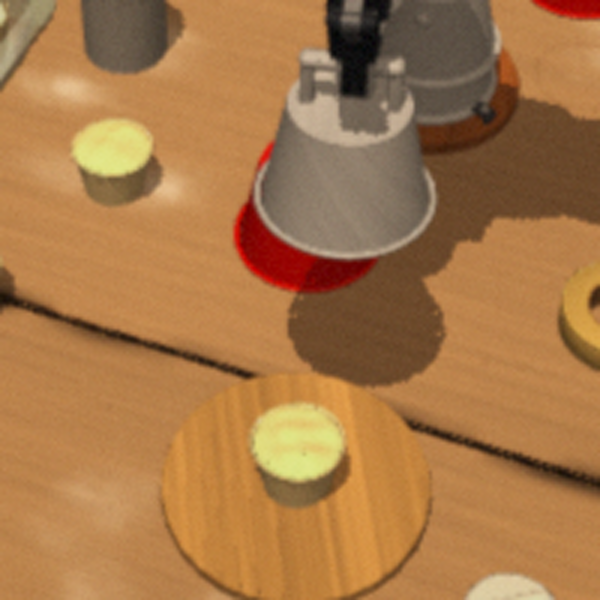

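View pics/t5.png

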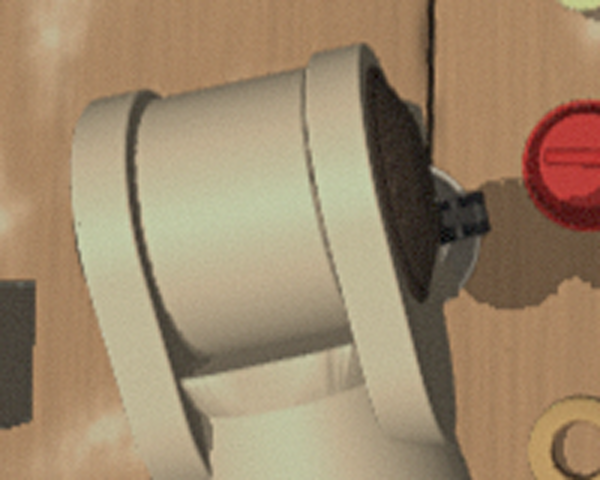

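Joint 6 is hitting its limit (yaw = q1 − q6 + 180), so the wrist stopped and tilted slightly, about 3.7°, and the cover stopped short at y = 0.119. Turning the tool to a larger yaw should free it.

Call:
move_arm --commands '[{"claw": -1,"travel": [0,0,0],"turn": -6},{"claw": -1,"travel": [0,0,0],"turn": -6},{"claw": -1,"travel": [0,0,0],"turn": 0}]'

```text
time: 6.7
ee_pos: [0.5157, 0.1187, 0.4475]
tcp_rot: [-176.4, -0.7, 24.5]
wrist_force: [0.4, 0.5, -1.7]
opening: 0.0105
```

Run:
```python
from h import *
o=status.get_obs(); print(o['q'],o['ee_pos'],o['tcp_rot'],o['opening'],o['wrist_force'],o['torque'])
```

```text
[ 12.19046175   3.29721744  13.08321037  99.82646324   3.67015178
 167.67553644] [0.51565794 0.11870793 0.44748795] [-176.40558322   -0.74333224   24.49030444] 0.01046758254370124 [ 0.35053386  0.49032331 -1.73657538] [-0.11670848 -0.04843251 -0.01229172]
```

The commanded pose kept a 3.7° tilt, and my moves can't turn about x or y. So I'll turn the tool until the tilt axis lies along the jaw axis. Then, at light grip, the cover can pivot level between the pads when its brim meets the board.

```bash
cat >> h.py <<'E'
def tcpR(o): return R.from_euler('xyz',o['tcp_rot'],degrees=True).as_matrix()
def rep(target=(.509,.2165)):
    o=status.get_obs(); M=tcpR(o); z=M[:,2]; h=o['ee_pos']+M@[0,0,.1547]
    ax=np.cross([0,0,-1],z); y=M[:,1]
    print('t',o['time'],'q',o['q'].round(1),'tcp',o['ee_pos'].round(4),'rot',o['tcp_rot'].round(2),'open',o['opening'],'F',o['wrist_force'].round(1),'T',o['torque'].round(2))
    print('handle',h.round(4),'tilt',np.degrees(np.linalg.norm(ax)).round(2),'axis az',np.degrees(np.arctan2(ax[1],ax[0])),'tool y az',np.degrees(np.arctan2(y[1],y[0])))
    d=np.array([target[0]-h[0],target[1]-h[1],0]); print('world d',d,'tool d cm (level)',(M.T@d*100).round(2),'down 1cm',(M.T@[0,0,-1]).round(4))
    return o,M,h
E
python3 -c "
from h import *
rep()"
```

```text
t 6.7 q [ 12.2   3.3  13.1  99.8   3.7 167.7] tcp [0.5157 0.1187 0.4475] rot [-176.41   -0.74   24.49] open 0.01046758254370124 F [ 0.4  0.5 -1.7] T [-0.12 -0.05 -0.01]
handle [0.5135 0.1284 0.2931] tilt 3.67 axis az 12.821365265624879 tool y az -65.46300309566303
world d [-0.00446027  0.08813567  0.        ] tool d cm (level) [ 3.25 -8.19  0.56] down 1cm [-0.013   0.0627  0.9979]
```

Call:
move_arm --commands '[{"claw": -1,"travel": [0,0,0],"turn": -6},{"claw": -1,"travel": [0,0,0],"turn": -6},{"claw": -1,"travel": [0,0,0],"turn": -6},{"claw": -1,"travel": [0,0,0],"turn": -6},{"claw": -1,"travel": [0,0,0],"turn": -6}]'

```text
time: 7.12
ee_pos: [0.5156, 0.1189, 0.4475]
tcp_rot: [-177.2, -2.4, 54.3]
wrist_force: [-0.8, 0.1, -1.2]
opening: 0.0097
```

Call:
move_arm --commands '[{"claw": -1,"travel": [0,0,0],"turn": -6},{"claw": -1,"travel": [0,0,0],"turn": -6},{"claw": -1,"travel": [0,0,0],"turn": -6},{"claw": -1,"travel": [0,0,0],"turn": -6},{"claw": -1,"travel": [0,0,0],"turn": -6}]'

```text
time: 7.53
ee_pos: [0.5156, 0.1189, 0.4475]
tcp_rot: [-178.8, -3.5, 84.3]
wrist_force: [-0.6, -0.7, -2.2]
opening: 0.01
```

Call:
move_arm --commands '[{"claw": -1,"travel": [0,0,0],"turn": -6},{"claw": -1,"travel": [0,0,0],"turn": -6},{"claw": -1,"travel": [0,0,0],"turn": -6},{"claw": -1,"travel": [0,0,0],"turn": 0},{"claw": -1,"travel": [0,0,0],"turn": 0}]'

```text
time: 7.95
ee_pos: [0.5156, 0.119, 0.4475]
tcp_rot: [-179.9, -3.7, 102.0]
wrist_force: [-0.5, -0.7, -2.6]
opening: 0.0099
```

```bash
python3 -c "
from h import *
rep()"
```

```text
t 7.95 q [12.2  3.3 13.1 99.8  3.7 90.3] tcp [0.5156 0.119  0.4475] rot [-179.94   -3.68  101.96] open 0.009870634379343556 F [-0.5 -0.7 -2.6] T [-0.1   0.03  0.03]
handle [0.5134 0.1287 0.2931] tilt 3.68 axis az 12.81933993187845 tool y az 11.96046378348914
world d [-0.00442338  0.08783356  0.        ] tool d cm (level) [8.67 1.39 0.56] down 1cm [-0.0642  0.001   0.9979]
```

Call:
move_arm --commands '[{"claw": -1,"travel": [1.5,0.25,0.1],"turn": 0},{"claw": -1,"travel": [2.4,0.4,0.15],"turn": 0},{"claw": -1,"travel": [2.4,0.4,0.15],"turn": 0},{"claw": -1,"travel": [1.6,0.25,0.1],"turn": 0},{"claw": -1,"travel": [0.75,0.1,0.05],"turn": 0}]'

```text
time: 8.37
ee_pos: [0.5106, 0.2086, 0.4473]
tcp_rot: [-179.9, -3.7, 102.1]
wrist_force: [0.1, -0.1, -2.2]
opening: 0.0098
```

Call:
move_arm --commands '[{"claw": -1,"travel": [-0.1,0,1.5],"turn": 0},{"claw": -1,"travel": [-0.13,0,2],"turn": 0},{"claw": -1,"travel": [-0.13,0,2],"turn": 0},{"claw": -1,"travel": [-0.1,0,1.5],"turn": 0},{"claw": -1,"travel": [0,0,0],"turn": 0}]'

```text
time: 8.78
ee_pos: [0.5104, 0.2063, 0.3741]
tcp_rot: [-179.7, -3.6, 102.1]
wrist_force: [-0.9, -0.6, -1.7]
opening: 0.0101
```

Run:
```python
from h import *
s=viewer.camera('side');t=viewer.camera('top')
rep()
p=proj('side',[.51,.217,.1]).astype(int);print(p)
cv2.imwrite('pics/s6.png',cv2.resize(s[p[1]-100:p[1]+100,p[0]-100:p[0]+100],None,fx=3,fy=3,interpolation=2));print(p)
p=proj('top',[.51,.217,.1]).astype(int);print(p)
cv2.imwrite('pics/t6.png',cv2.resize(t[p[1]-80:p[1]+80,p[0]-100:p[0]+100],None,fx=3,fy=3,interpolation=2))
```

```text
t 8.8833 q [21.3  4.3  6.3 91.5  3.6 99.1] tcp [0.5107 0.2065 0.3776] rot [-179.92   -3.68  102.16] open 0.009981326642435343 F [ 0.3  0.  -0.9] T [-0.1  -0.02  0.01]
handle [0.5084 0.2161 0.2233] tilt 3.67 axis az 13.343004373585956 tool y az 12.168409112020315
world d [0.00060271 0.00039022 0.        ] tool d cm (level) [0.03 0.07 0.  ] down 1cm [-0.0641  0.0013  0.9979]
[341 362]
[341 362]
[212 281]
```

View pics/s6.png

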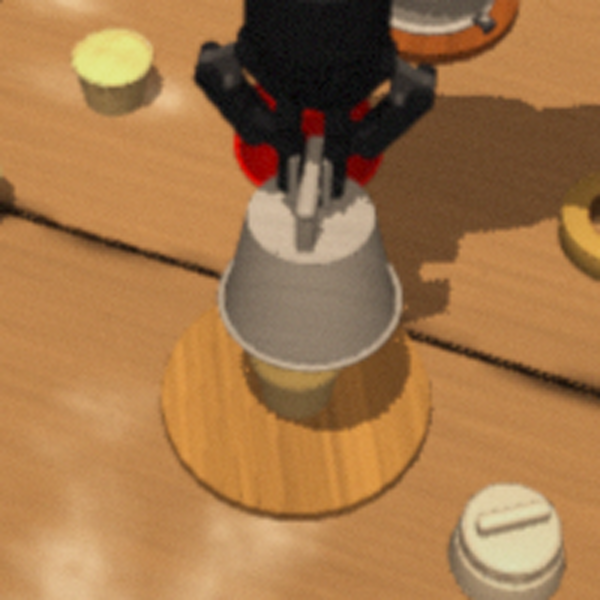

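View pics/t6.png

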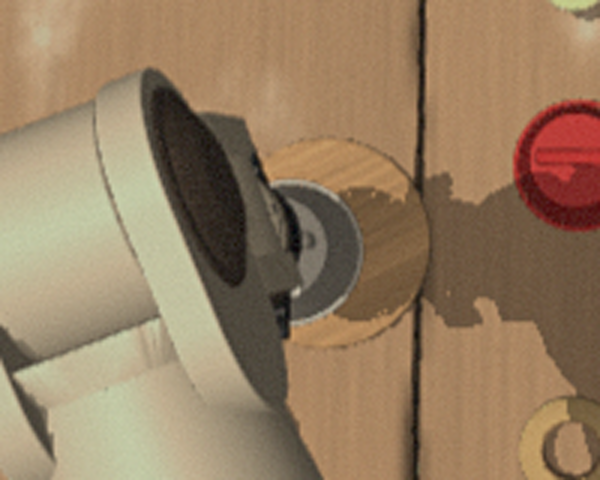

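The side view shows the cover over the cup, with brim edges at zoom (220,295) and (401,295) and the bottom at (313,366). I'll check the brim centre against the dessert in the same view.

```bash
python3 - <<'E' | tail -4
from fit import *
f=un([(220,295),(232,326),(260,352),(313,367),(360,354),(390,326),(401,295)],3,(241,262))
for z in (.118,.122):print('brim side',circ('side',f,z))
f=un([(362,245),(356,275),(340,300),(318,317),(300,323),(300,182),(325,190),(345,207),(356,225)],3,(112,201))
print('brim top',circ('top',f,.122))
E
```

```text
bar side [array([ 0.56683425, -0.15219649]), array([ 0.51245643, -0.15838067])] [ 0.53964534 -0.15528858] 0.05472834101213458 6.488152470983579
brim side (array([0.5052, 0.2186, 0.0528]), np.float64(0.0004))
brim side (array([0.5043, 0.2214, 0.0525]), np.float64(0.0004))
brim top (array([0.5026, 0.221 , 0.0518]), np.float64(0.0004))
```

The brim centre is about 5 mm low in x, so I'll shift +4 mm in x and +2 mm in y, then lower close to the board.

Call:
move_arm --commands '[{"claw": -1,"travel": [0.1,0.4,0],"turn": 0},{"claw": -1,"travel": [-0.09,0,1.5],"turn": 0},{"claw": -1,"travel": [-0.13,0,2],"turn": 0},{"claw": -1,"travel": [-0.09,0,1.5],"turn": 0},{"claw": -1,"travel": [0,0,0],"turn": 0}]'

```text
time: 9.3
ee_pos: [0.5144, 0.2088, 0.3256]
tcp_rot: [-179.8, -3.7, 102.2]
wrist_force: [-0.1, 0.3, -2.1]
opening: 0.0101
```

Call:
move_arm --commands '[{"claw": -1,"travel": [-0.09,0,1.5],"turn": 0},{"claw": -1,"travel": [-0.09,0,1.5],"turn": 0},{"claw": -1,"travel": [-0.05,0,0.8],"turn": 0},{"claw": -1,"travel": [-0.05,0,0.7],"turn": 0},{"claw": -1,"travel": [0,0,0],"turn": 0}]'

```text
time: 9.72
ee_pos: [0.5144, 0.2089, 0.282]
tcp_rot: [-179.9, -3.7, 102.3]
wrist_force: [-0.2, 0.0, -1.9]
opening: 0.0099
```

Run:
```python
from h import *
s=viewer.camera('side')
rep()
p=proj('side',[.51,.217,.06]).astype(int);print(p)
cv2.imwrite('pics/s7.png',cv2.resize(s[p[1]-80:p[1]+80,p[0]-80:p[0]+80],None,fx=3.75,fy=3.75,interpolation=2));print(p)
```

```text
t 9.7667 q [21.4  4.7 -3.7 81.   3.6 99.1] tcp [0.5144 0.209  0.2827] rot [-179.97   -3.69  102.3 ] open 0.009911677275281722 F [-0.3 -1.  -1.3] T [-0.07  0.01  0.03]
handle [0.5122 0.2187 0.1283] tilt 3.68 axis az 12.834780176867538 tool y az 12.300380329621799
world d [-0.00322466 -0.00215119  0.        ] tool d cm (level) [-0.14 -0.36 -0.01] down 1cm [-6.430e-02  6.000e-04  9.979e-01]
[341 376]
[341 376]
```

View pics/s7.png

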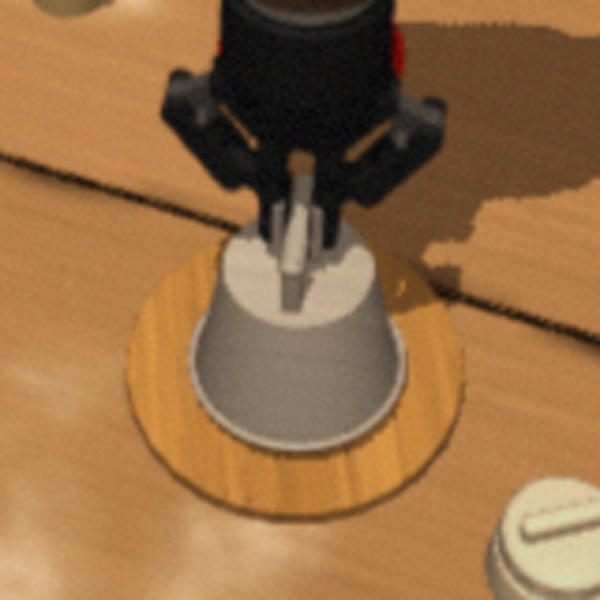

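The cover is over the cup with no contact force, and the handle is at 0.128 (expected contact about 0.119). I'll ease the grip to 20 N so it can pivot, and lower in small steps.

Call:
move_arm --commands '[{"claw": -1,"travel": [0,0,0],"turn": 0},{"claw": -1,"travel": [-0.02,0,0.3],"turn": 0},{"claw": -1,"travel": [-0.02,0,0.3],"turn": 0},{"claw": -1,"travel": [-0.01,0,0.2],"turn": 0},{"claw": -1,"travel": [0,0,0],"turn": 0}]' --squeeze 20

```text
time: 10.18
ee_pos: [0.5142, 0.2089, 0.2738]
tcp_rot: [-179.9, -3.7, 102.3]
wrist_force: [-0.4, 0.2, -2.4]
opening: 0.0096
```

Call:
move_arm --commands '[{"claw": -1,"travel": [-0.01,0,0.1],"turn": 0},{"claw": -1,"travel": [0,0,0.1],"turn": 0},{"claw": -1,"travel": [0,0,0],"turn": 0}]'

```text
time: 10.43
ee_pos: [0.5143, 0.2091, 0.2726]
tcp_rot: [180.0, -3.7, 102.3]
wrist_force: [-0.3, -0.1, -0.3]
opening: 0.01
```

Contact is beginning. A few mm more.

Call:
move_arm --commands '[{"claw": -1,"travel": [0,0,0.1],"turn": 0},{"claw": -1,"travel": [0,0,0.1],"turn": 0},{"claw": -1,"travel": [0,0,0],"turn": 0}]'

```text
time: 10.68
ee_pos: [0.5144, 0.2096, 0.2722]
tcp_rot: [179.9, -3.8, 102.3]
wrist_force: [-2.4, 2.7, 10.1]
opening: 0.0099
```

Call:
move_arm --commands '[{"claw": -1,"travel": [0,0,0.1],"turn": 0},{"claw": -1,"travel": [0,0,0],"turn": 0}]'

```text
time: 10.85
ee_pos: [0.5144, 0.2098, 0.2721]
tcp_rot: [179.8, -3.8, 102.4]
wrist_force: [-4.8, 3.7, 15.4]
opening: 0.0099
```

Run:
```python
from h import *
s=viewer.camera('side')
rep()
p=[341,376]
cv2.imwrite('pics/s8.png',cv2.resize(s[p[1]-60:p[1]+60,p[0]-60:p[0]+60],None,fx=5,fy=5,interpolation=2));print(p)
```

```text
t 10.9 q [21.4  4.7 -4.9 79.6  3.7 99.1] tcp [0.5144 0.2098 0.2721] rot [179.82  -3.81 102.36] open 0.009712556355899469 F [-5.   2.7 14.8] T [0.51 1.03 0.02]
handle [0.5126 0.22   0.1177] tilt 3.82 axis az 9.60556527389601 tool y az 12.347901348354503
world d [-0.00363787 -0.00346738  0.        ] tool d cm (level) [-0.26 -0.43 -0.02] down 1cm [-0.0665 -0.0032  0.9978]
[341, 376]
```

View pics/s8.png

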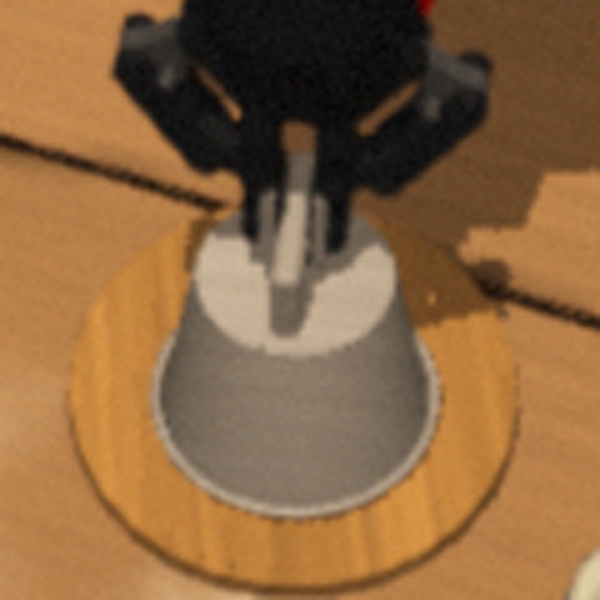

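The brim is on the board with 15 N pressing. In the image the brim ellipse is concentric on the board, from zoom (155,395) to (438,395). I'll relieve the load, then open a little and let the cover settle.

Call:
move_arm --commands '[{"claw": -1,"travel": [0,0,-0.1],"turn": 0},{"claw": -1,"travel": [0,0,-0.1],"turn": 0},{"claw": -1,"travel": [0,0,0],"turn": 0}]'

```text
time: 11.15
ee_pos: [0.5144, 0.2093, 0.2723]
tcp_rot: [179.9, -3.7, 102.3]
wrist_force: [-1.8, 2.2, 7.6]
opening: 0.0099
```

Run:
```python
from h import *
rep()
```

```text
t 11.15 q [21.4  4.8 -4.8 79.8  3.7 99.1] tcp [0.5144 0.2093 0.2723] rot [179.95  -3.73 102.33] open 0.009867287715392569 F [-1.8  2.2  7.6] T [ 0.32  0.5  -0.03]
handle [0.5124 0.2192 0.118 ] tilt 3.73 axis az 11.491258720078267 tool y az 12.325602369767141
world d [-0.00335009 -0.00265083  0.        ] tool d cm (level) [-0.19 -0.38 -0.01] down 1cm [-0.0651 -0.001   0.9979]
```

Call:
move_arm --commands '[{"claw": -1,"travel": [0,0,-0.08],"turn": 0},{"claw": -1,"travel": [0,0,0],"turn": 0},{"claw": -0.75,"travel": [0,0,0],"turn": 0},{"claw": -0.7,"travel": [0,0,0],"turn": 0},{"claw": -0.6,"travel": [0,0,0],"turn": 0}]'

```text
time: 11.57
ee_pos: [0.5143, 0.2089, 0.2716]
tcp_rot: [-179.9, -3.7, 102.3]
wrist_force: [-0.5, -0.2, -0.4]
opening: 0.0172
```

Run:
```python
from h import *
s=viewer.camera('side')
rep()
p=[341,376]
cv2.imwrite('pics/s9.png',cv2.resize(s[p[1]-60:p[1]+60,p[0]-60:p[0]+60],None,fx=5,fy=5,interpolation=2));print(p)
```

```text
t 11.6167 q [21.4  4.8 -4.8 79.8  3.6 99.1] tcp [0.5143 0.2089 0.2716] rot [-179.92   -3.66  102.3 ] open 0.017112516177240116 F [-0.1 -0.1 -0.3] T [-0.08 -0.01 -0.03]
handle [0.512  0.2185 0.1172] tilt 3.66 axis az 13.513392396781962 tool y az 12.303272031791035
world d [-0.00295613 -0.00195767  0.        ] tool d cm (level) [-0.13 -0.33 -0.01] down 1cm [-0.0638  0.0014  0.998 ]
[341, 376]
```

View pics/s9.png

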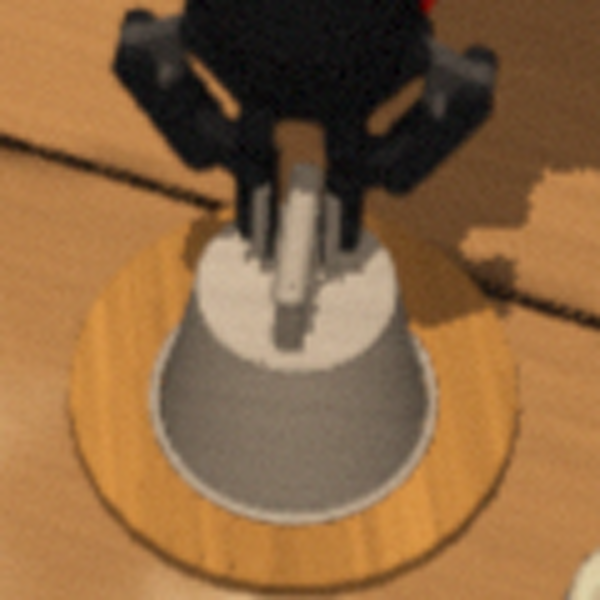

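The cover has settled level and no longer moves with the gripper. I'll open wider and retreat vertically.

Call:
move_arm --commands '[{"claw": -0.2,"travel": [0,0,0],"turn": 0},{"claw": 0,"travel": [0,0,0],"turn": 0},{"claw": 0,"travel": [0.06,0,-1],"turn": 0},{"claw": 0,"travel": [0.1,0,-1.5],"turn": 0},{"claw": 0,"travel": [0.13,0,-2],"turn": 0}]'

```text
time: 12.03
ee_pos: [0.5141, 0.2089, 0.3171]
tcp_rot: [-179.8, -3.7, 102.3]
wrist_force: [-0.0, 0.1, -0.3]
opening: 0.0425
```

Call:
move_arm --commands '[{"claw": 0,"travel": [0.2,0,-3],"turn": 0},{"claw": 0,"travel": [0.2,0,-3],"turn": 0},{"claw": 0,"travel": [0.1,0,-2],"turn": 0},{"claw": 0,"travel": [-3,0,0],"turn": 0},{"claw": 0,"travel": [-3,0,0],"turn": 0}]'

```text
time: 12.45
ee_pos: [0.5272, 0.1506, 0.3961]
tcp_rot: [179.8, -3.7, 102.5]
wrist_force: [0.7, -0.3, -0.8]
opening: 0.0429
```

Call:
move_arm --commands '[{"claw": 0,"travel": [-3,0,0],"turn": 0},{"claw": 0,"travel": [-3,0,0],"turn": 0},{"claw": 0,"travel": [-3,0,0],"turn": 0},{"claw": 0,"travel": [-3,0,0],"turn": 0},{"claw": 0,"travel": [0,0,0],"turn": 0}]'

```text
time: 12.87
ee_pos: [0.5532, 0.0295, 0.3859]
tcp_rot: [-180.0, -3.6, 102.1]
wrist_force: [0.6, 0.8, -0.3]
opening: 0.0424
```

Run:
```python
from h import *
t=viewer.camera('top');s=viewer.camera('side')
rep()
p=[341,376]
cv2.imwrite('pics/t10.png',t);cv2.imwrite('pics/s10.png',s)
cv2.imwrite('pics/s10z.png',cv2.resize(s[316:436,281:401],None,fx=5,fy=5,interpolation=2))
cv2.imwrite('pics/t10z.png',cv2.resize(t[240:320,180:262],None,fx=6,fy=6,interpolation=2))
```

```text
t 12.9667 q [ 2.6  5.5  8.6 93.7  3.6 80.4] tcp [0.5528 0.0324 0.3863] rot [-179.98   -3.69  102.18] open 0.042453792346066575 F [0.4 0.4 0.1] T [-0.06  0.04  0.  ]
handle [0.5506 0.0421 0.2319] tilt 3.69 axis az 12.495531557467919 tool y az 12.184985596893657
world d [-0.04162795  0.17437498  0.        ] tool d cm (level) [17.89 -0.39  1.15] down 1cm [-6.440e-02  3.000e-04  9.979e-01]
```

View pics/t10.png

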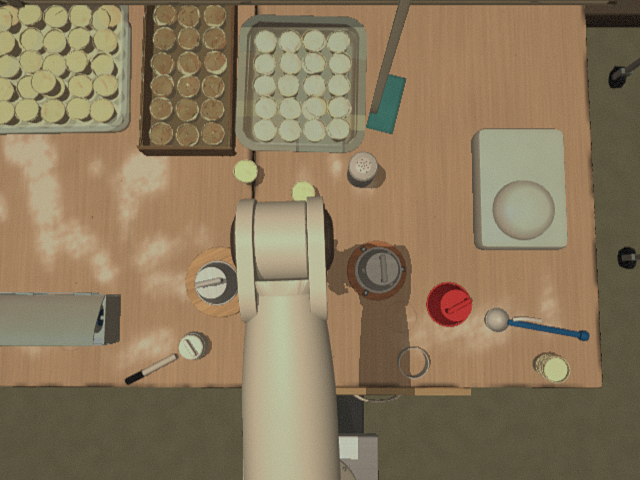

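View pics/t10z.png

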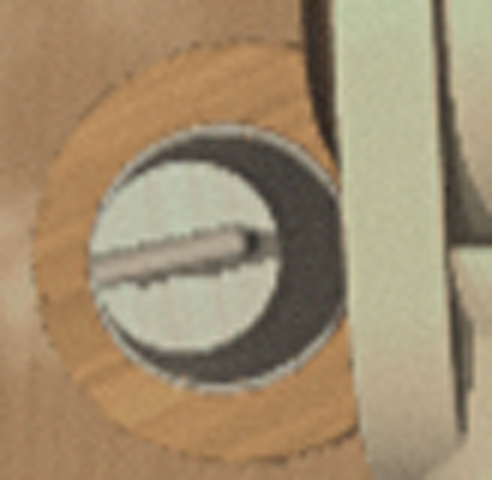

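View pics/s10z.png

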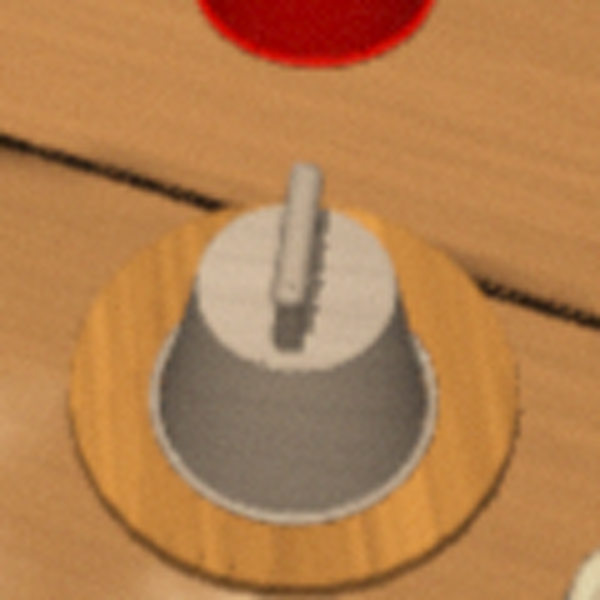

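View pics/s10.png

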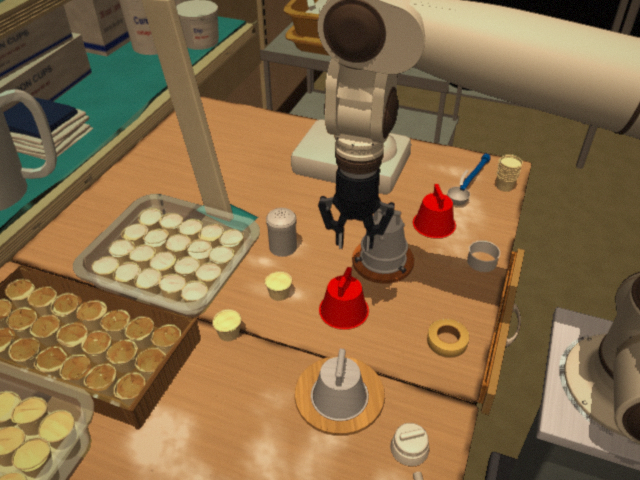

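The cover stands on the board and the other things look unmoved. I'll check flatness by fitting the brim and crown at their expected heights in both views, then compare their centres.

```bash
python3 - <<'E' | tail -6
from fit import *
f=lambda p,k,o:un(p,k,o)
bs=f([(152,395),(165,440),(195,480),(240,508),(295,521),(350,510),(395,482),(425,440),(436,395)],5,(281,316))
cs=f([(197,285),(205,315),(230,345),(260,363),(297,371),(335,364),(370,342),(390,315),(396,285)],5,(281,316))
bt=f([(218,126),(180,133),(140,152),(335,185),(300,152),(250,130),(343,225),(222,390),(265,382),(300,362),(330,335),(180,380),(140,355)],6,(180,240))
ct=f([(90,258),(185,160),(279,258),(185,353),(118,190),(252,190),(118,326),(252,326)],6,(180,240))
for n,b,c in(('side',bs,cs),('top',bt,ct)):
    for z in (.013,):print(n,'brim',circ(n,b,z),'crown',circ(n,c,z+.071))
t2=cv2.imread('pics/t10.png'); s2=cv2.imread('pics/s10.png')
for (a,b,n,y,x) in ((t,t2,'c shaker',slice(140,205),slice(225,385)),(s,s2,'side',slice(205,345),slice(205,305))):
    print(n,cv2.phaseCorrelate(np.float32(a[y,x].mean(2)),np.float32(b[y,x].mean(2))))
E
```

```text
bar top [array([ 0.56840838, -0.16257832]), array([ 0.51004022, -0.16649302])] [ 0.5392243  -0.16453567] 0.058499290323409295 3.837034319834345
bar side [array([ 0.56683425, -0.15219649]), array([ 0.51245643, -0.15838067])] [ 0.53964534 -0.15528858] 0.05472834101213458 6.488152470983579
side brim (array([0.5097, 0.225 , 0.0526]), np.float64(0.0005)) crown (array([0.5093, 0.2269, 0.0354]), np.float64(0.0003))
top brim (array([0.5083, 0.2242, 0.0525]), np.float64(0.0009)) crown (array([0.5078, 0.2246, 0.0361]), np.float64(0.0003))
c shaker ((-0.08151332635557651, -0.002656051786260605), 0.816924275788996)
side ((-0.019996361762302683, -0.003083974875139006), 0.9877137892776066)
```

```bash
python3 -c "
from workcell import bot,status
o=status.get_obs();print(o['time'],o['wrist_force'])
print(bot.job_done())"
```

```text
12.9667 [0.41719253 0.36276122 0.08967005]
the job is handed in; nothing more can be done
None
```

I lifted the top cover straight up off the stack, set it down over the dessert cup on the board, and handed the job in at about 13 s. No verdict was reported.

**On the way:** While I carried the cover across, joint 6 reached its limit. That left the tool and cover tilted 3.7° (0.064 rad), well under the 0.4 rad failure limit. My moves could not remove that tilt. I turned the tool so the tilt lay along the jaw axis, expecting the cover to pivot level as its brim touched the board. It did not visibly do so under about 15 N of pressing. It settled level only after I eased the load and opened the fingers, with its high edge dropping an estimated few millimetres.

**Last checks:**
- **Position:** the brim centre is at about (0.509, 0.2245), roughly 8 mm from the board's middle.
- **Over the cup:** the cover's axis is 10 mm from the dessert's starting position in the top view. In the side view it is about 3–5 mm. The limit is 16 mm. The two views disagreed by a few millimetres in y throughout.
- **Level:** the crown and brim centres agree to within 0.7 mm in the top view, which puts the tilt at about 0.01 rad. The side view gives up to 0.03 rad, and it showed a similar offset while the cover was still seated on the stack. The limit is 0.05 rad.
- **Other things:** the other two cups and the flour shaker show no shift in the images.
- **Robot:** the gripper is clear and the wrist force is near zero.

I could not see the dessert under the cover, so whether it is still upright and exactly where it stood is inferred.

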